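# Fit the second saddle post on the strip-assembly bench

### The arm

A 6-joint arm with a two-finger parallel gripper is mounted at the origin on the work surface. World frame = base frame: x ahead of the robot, y to its left, z up, the work surface at z = 0. Lengths are in m, angles in rad, forces in N, time in s.
With the tool pointing down it reaches from about 0.25 to 0.725 m from the base axis. Payload 4 kg.
Tool frame: the origin (TCP) lies midway between the tips of the shut fingers; the grasp point (between the pads) lies 19 mm behind it; z points along the fingers, y is the line along which they close (so a half turn about z gives the same grasp; the last joint's range is limited). The gripper opens to 85 mm and grips with 20 to 120 N. Pads are 22 mm wide; open, the fingers measure 114 mm over their backs; the gripper's body (76 mm by 85 mm) begins 54 mm behind the grasp point. The pads swing forward as they close: fully open they stand 13 mm farther back than shut.
Start: joints at [-1.269, 0.241, 0.005, 1.335, 0, 1.571], TCP at [0.149, -0.477, 0.231] pointing down, gripper open.
Joint ranges: [-2.72, 2.72], [-1.05, 1.87], [-1.09, 1.28], [-1.99, 2.15], [-1.42, 1.44], [-3.14, 3.14]. Speed limits (rad/s): [2.79, 2.79, 3.14, 3.14, 3.14, 3.14].

### API

Orientations are given as a unit quaternion [x, y, z, w].
In Python, from workcell import bot, camera, job_done gives the robot as it stands.
- The arm moves only by the tool carry_out, never from a script. Its argument "plan" is a list of rows, each an object of numbers: "dx", "dy", "dz": the shift along the tool's x, y, z in mm; "twist": the turn about the tool's z in degrees; "fingers": the closure, from -1 (fully open) to 1 (shut). In form: [{"dx": .., "dy": .., "dz": .., "twist": .., "fingers": ..}, ...]. A call has exactly 5 rows; each row is the pose to reach, as a shift and turn from the pose commanded when the call began, along the tool's axes at that moment; what a row does not reach only later rows make up. A row lasts 1/12 s, in which the tool goes at most 41.7 mm and 7.16 degrees, less where a joint would pass 70% of its speed; a pose out of reach is approached as far as the arm can. A call with a gripper value outside its range is refused whole. The fingers move at their own pace and stop on an object; the grip force is fixed at half the most. Time passes only in rows, so rows that repeat a pose let the fingers close, or fill a call up. It gives the time, the measured TCP pose, the force, the opening and the grip force at its end, in the units of the state.
- bot.get_obs(): the state, without advancing time (a new reading comes with each control period).
- camera(name): name is "scene" or "top" or "wrist"; returns a dict with "image" (420x560x3 uint8, red, green, blue), "intrinsics" (3x3 intrinsics, pixels), "eye" and "attitude" of the camera in the world. Camera axes: x right, y down, z forward; pixel columns grow to the right and rows downward; lengths in m; the calibration is good to about 2 mm. A picture is of the moment at which its call begins. There is no depth.
- job_done(): hands the job in; it is judged then, once.
The state is a dict: "clock": time; "joint_pos": joint angles; "joint_vel": joint speeds; "tau": joint torques, N m; "eef_pos": TCP position; "tool_rot": TCP orientation; "ft_force": force on the tool from outside, world axes, zero at the start; "ft_torque": the same for the moment, N m; "grip_width": finger opening in m; "grasp_force": force on a finger pad.
Only numpy, scipy, OpenCV 4.12 (cv2) and the standard library are available. Lean on these libraries where they do the work, as an engineer would, in place of code of your own. Each camera call takes 0.05 s, during which the arm holds its last target. There are 200 camera calls.

### The job

The strip support needs its second saddle: take the post with the forked saddle top out of the grey parking rack and slide it, saddle up, down into the empty post holder, past its side spring plunger, keeping hold of it until it is fully home on the floor of the bore. Then let go, leaving it upright and gripped there by the plunger. Leave the round-capped post standing in the rack.

Things in the scene. Friction and masses are not known exactly. Their poses are not given: they have to be found in the camera images.
- saddle_post: Steel post to move, 160 g, upright in a well of the grey rack. Origin: centre of the foot, z up. Shaft 20 mm diameter up to 105 mm, foot bevelled (lowest 5 mm, to 12 mm). Above: forked saddle, solid block to 119 mm, then two 6 mm tines to the top at 140 mm, 18 mm slot along x. Saddle 30 mm wide along y over flat outer faces, 24 mm along x: grasp these faces, closing along y, 120 mm above the foot.
- holder_mouth (a point): Centre of the rim of the empty, fixed post holder (square aluminium tower on a dark 90 mm base plate), 74 mm above the bench; z up, x towards its spring plunger. Mouth 40 mm square, narrowing over 10 mm to an upright bore 24 mm square; flat floor 62 mm below the rim. Plunger nose stands 6 mm into the bore, 40 mm below the rim. Not the like holder that has a post (152 mm high).
- plunger (a joint): Spring plunger of the empty holder, in m: 0 with the bore empty (nose fully in), growing as the post pushes it outward; about 0.002 with a post home (up to 0.006 as it passes), stop at 0.008. Spring 4 N at 0, plus 0.4 N per mm. The post must be pushed down past it with some 3 to 10 N; its weight alone does not take it home.
- cap_post: Bystander: loose steel post with the same 20 mm shaft and 140 mm height but a round cap 36 mm in diameter on top, upright in the rack's other well. Origin: centre of its foot, z up. It stays there. The rack is a fixed grey block 85 x 190 x 45 mm high with two wells 26 mm in diameter, 33 mm deep, 110 mm apart.
Mind the look-alikes: they are no part of the job. What is shaped like the saddle_post but blue or purple is not meant.

How it is judged:
On the way, in this order (a step that is already met when the one before it is completed fails the run):
1. the saddle post is held with its foot in the mouth of the empty holder, saddle up, not yet at the plunger (horizontal distance between saddle_post and holder_mouth below 0.015 m and z of saddle_post in the frame of holder_mouth between -0.036 and 0 m and contact force between the fingers and saddle_post above 0.5 N), for 0.1 s.
2. still in hand, it has ridden over the plunger and stands home (foot within 8 mm of the floor) (horizontal distance between saddle_post and holder_mouth below 0.01 m and z of saddle_post in the frame of holder_mouth below -0.054 m and value of joint plunger above 0.001 m and contact force between the fingers and saddle_post above 0.5 N), for 0.1 s.
At the end, for the whole second after the job is handed in: The saddle post stands in the empty holder, foot within 8 mm of the bore's floor and 10 mm of its axis, upright within 10 degrees, at rest, with the plunger pressed back at least 1 mm by it; the round-capped post still stands in its well (within 30 mm and about 17 degrees) (horizontal distance between saddle_post and holder_mouth below 0.01 m and z of saddle_post in the frame of holder_mouth below -0.054 m and angle between saddle_post's own z axis and vertical below 0.175 rad and value of joint plunger above 0.001 m and linear speed of saddle_post below 0.02 m/s and distance of cap_post from where it was at the start of the episode below 0.03 m and angle between cap_post's own z axis and vertical below 0.3 rad); the robot touches nothing.
It fails at once if the round-capped post is pulled out of its well or knocked over (distance of cap_post from where it was at the start of the episode above 0.03 m or angle between cap_post's own z axis and vertical above 0.35 rad).
It also fails if it takes over 48 s, if anything falls off the work surface, if the arm or the gripper's body presses on something with over 40 N, if the wrist force passes 120 N, or if a joint passes its speed limit or range.

## Working session

There is one attempt and no reset: what is moved stays moved. The work goes in short steps, Python scripts to look and compute and a tool call to move; the robot and the scene stay as the last step left them, time stands still between calls to the robot, and variables do not carry over. Pictures are saved under pics/ and viewed, at most 10 in all, crops included, and the job is handed in when it is done.

Besides the shell and the picture viewer there is one more tool, called after "Request:" by a JSON object that holds its "method" and its "body". carry_out: Moves the arm, as the interface text tells. Its arguments: {"type":"object","properties":{"plan":{"type":"array","items":{"type":"object","properties":{"dx":{"type":"number"},"dy":{"type":"number"},"dz":{"type":"number"},"twist":{"type":"number"},"fingers":{"type":"number"}}}}},"required":["plan"]}

```bash
mkdir -p pics; cat > h.py <<'E'
import numpy as np, cv2, pickle
from workcell import bot, camera, job_done
from scipy.spatial.transform import Rotation as R
def snap(n,f):
    c=camera(n); pickle.dump(c,open(f'pics/{f}.pkl','wb')); cv2.imwrite(f'pics/{f}.png',c['image'][...,::-1]); return c
def load(f): return pickle.load(open(f'pics/{f}.pkl','rb'))
def rot(c):
    a=np.array(c['attitude'],float); return a if a.shape==(3,3) else R.from_quat(a).as_matrix()
def ray(c,p):
    d=rot(c)@np.linalg.inv(np.array(c['intrinsics']))@np.array([p[0],p[1],1.]); return np.array(c['eye'],float),d/np.linalg.norm(d)
def atz(c,p,z):
    e,d=ray(c,p); return e+d*(z-e[2])/d[2]
def tri(c1,p1,c2,p2):
    A=0;b=0;rs=[ray(c1,p1),ray(c2,p2)]
    for e,d in rs:
        M=np.eye(3)-np.outer(d,d);A=A+M;b=b+M@e
    x=np.linalg.solve(A,b); return x,[np.linalg.norm(np.cross(d,x-e)) for e,d in rs]
def proj(c,X):
    q=np.array(c['intrinsics'])@rot(c).T@(np.array(X)-np.array(c['eye'])); return q[:2]/q[2]
E
python3 - <<'E'
from h import *
for n in('scene','top','wrist'):
    c=snap(n,n+'0'); print(n,c['eye'],c['attitude'],np.array(c['intrinsics']).tolist())
o=bot.get_obs();print(o['eef_pos'],o['tool_rot'],o['grip_width'],o['clock'])
E
```

```text
scene [ 1.08147314 -0.64823568  0.76016105] [ 0.84875265  0.29565244 -0.13845123 -0.41598057] [[480.11002534981907, 0.0, 282.0860195218672], [0.0, 480.11002534981907, 214.21106579222064], [0.0, 0.0, 1.0]]
top [0.40771076 0.03320412 1.30315877] [-0.70439264  0.70737148 -0.04365749  0.03937794] [[494.3126021852389, 0.0, 274.9429677628022], [0.0, 494.3126021852389, 212.37133009732474], [0.0, 0.0, 1.0]]
wrist [ 0.21800787 -0.45488805  0.37322196] [ 0.79697629 -0.58645079 -0.08599225  0.11623076] [[320.0673658025947, 0.0, 277.0403696444117], [0.0, 320.0673658025947, 209.5397758170071], [0.0, 0.0, 1.0]]
[ 0.14848976 -0.4769319   0.23060167] [ 9.88633709e-01  1.50341968e-01 -1.25753764e-04 -8.15831926e-04] 0.08563662609632895 0.15
```

View pics/scene0.png

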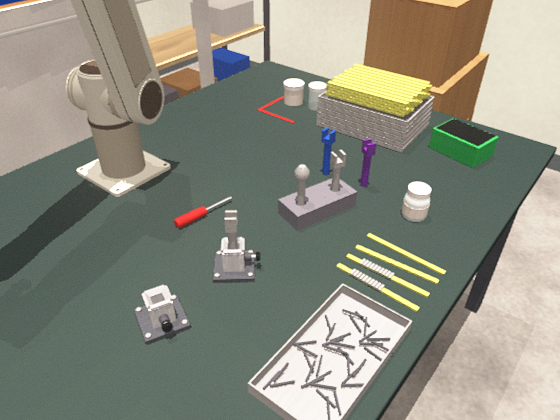

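View pics/top0.png

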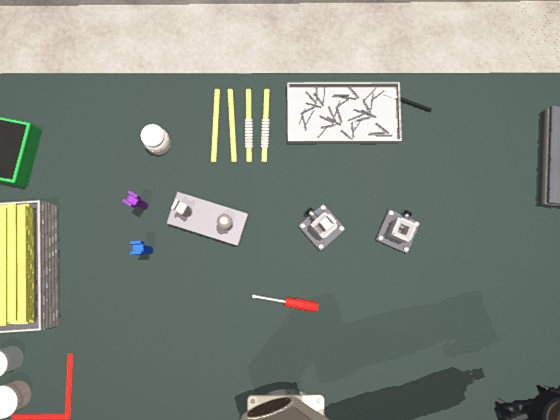

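The scene view shows the rack with the saddle post at about (338,170) and the round cap at (302,180). The empty holder is at about (160,305). In the top view the saddle is at (181,208), the cap at (225,222) and the empty holder at (403,230). I'll zoom in on these.

```bash
python3 - <<'E'
from h import *
s=load('scene0')['image'];t=load('top0')['image']
def cr(im,x,y,w,h,k): return cv2.resize(im[y:y+h,x:x+w],None,fx=k,fy=k,interpolation=cv2.INTER_CUBIC)
# each tile 400x300
a=cr(t,160,180,100,75,4);b=cr(t,365,195,80,60,5)
c=cr(s,275,140,100,75,4);d=cr(s,120,275,80,60,5)
cv2.imwrite('pics/m.png',np.vstack([np.hstack([a,b]),np.hstack([c,d])])[...,::-1])
E
```

```text
(no output)
```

View pics/m.png

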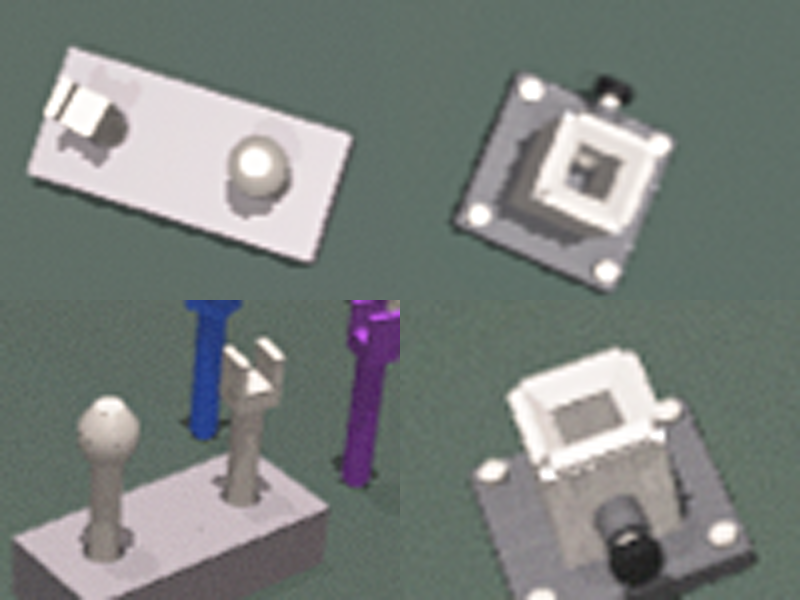

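```bash
python3 - <<'E'
from h import *
s=load('scene0');t=load('top0')
S=lambda x,y,k,ox,oy:(ox+x/k,oy+y/k)
sad_t=S(75,104,4,160,180); sad_s=S(253,48,4,275,140)
cap_t=S(260,165,4,160,180); cap_s=S(107,97,4,275,140)
T=[S(x-400,y,5,365,195) for x,y in((565,110),(657,132),(630,232),(537,200))]
rim_t=np.mean(T,0); 
Sc=[S(x-400,y-300,5,120,275) for x,y in((508,392),(625,348),(662,432),(545,475))]
rim_s=np.mean(Sc,0)
print('sad',tri(t,sad_t,s,sad_s),atz(t,sad_t,.152));print('cap',tri(t,cap_t,s,cap_s));print('rim',tri(t,rim_t,s,rim_s),atz(t,rim_t,.074),atz(s,rim_s,.074))
B=[atz(t,S(x-400,y,5,365,195),.012) for x,y in((530,88),(480,215),(607,270),(660,145))]
print('plate',np.mean(B,0));
for a,b in((1,0),(2,3)): d=B[b]-B[a];print(np.degrees(np.arctan2(d[1],d[0])),np.linalg.norm(d))
for a,b in((1,2),(0,3)): d=B[b]-B[a];print(np.degrees(np.arctan2(d[1],d[0]))+90)
C=[atz(t,S(x,y,4,160,180),.045) for x,y in((70,47),(353,133),(313,262),(28,175))]
print('rack',np.mean(C,0)); 
for a,b in((1,0),(2,3)): d=C[b]-C[a];print(np.degrees(np.arctan2(d[1],d[0])),np.linalg.norm(d))
w=load('wrist0');print(rot(w).round(3),R.from_quat(bot.get_obs()['tool_rot']).as_matrix().round(3))
E
```

```text
sad (array([0.55991522, 0.25182519, 0.15207358]), [np.float64(0.0005202635372635713), np.float64(0.0005202635372636782)]) [0.5595068  0.25150898 0.152     ]
cap (array([0.52466981, 0.14407472, 0.15473642]), [np.float64(0.002350132927520117), np.float64(0.002350132927520148)])
rim (array([ 0.51174045, -0.29916804,  0.06633383]), [np.float64(0.0010109164177851855), np.float64(0.0010109164177852313)]) [ 0.51046209 -0.29790289  0.074     ] [ 0.51880022 -0.30234875  0.074     ]
plate [ 0.51003754 -0.29969716  0.012     ]
-22.994753806221873 0.07260100208103533
-24.802561145606518 0.07208513492429054
-23.87958949165538
-24.279661638512678
rack [0.5411564  0.19728253 0.045     ]
72.78960538384908 0.1905952977838974
72.82967102578642 0.19053141322680184
[[ 0.297 -0.915 -0.273]
 [-0.955 -0.285 -0.084]
 [-0.001  0.286 -0.958]] [[ 0.955  0.297 -0.   ]
 [ 0.297 -0.955  0.002]
 [-0.    -0.002 -1.   ]]
```

```bash
cat >> h.py <<'E'
def goto(X,yaw):
    "shift in tool axes (mm) and twist (deg) to reach world X with tool-x yaw (deg)"
    o=bot.get_obs();M=R.from_quat(o['tool_rot']).as_matrix()
    d=M.T@(np.array(X)-o['eef_pos'])*1000
    y0=np.degrees(np.arctan2(M[1,0],M[0,0])); tw=-((yaw-y0+180)%360-180)
    print('shift',d.round(1),'twist',round(tw,1),'tcp',o['eef_pos'].round(4),'yaw',round(y0,2),'j',np.round(o['joint_pos'],2),'t',o['clock'])
E
python3 - <<'E'
from h import *
goto([.53,.22,.31],157)
E
```

```text
shift [ 571.4 -552.1  -78.5] twist -139.7 tcp [ 0.1485 -0.4769  0.2306] yaw 17.29 j [-1.27  0.24  0.    1.34 -0.    1.57] t 0.15
```

Request:
{"method": "carry_out", "body": {"plan": [{"dx": 0,"dy": 0,"dz": -30,"twist": -7,"fingers": -1},{"dx": 20,"dy": -20,"dz": -60,"twist": -14,"fingers": -1},{"dx": 40,"dy": -40,"dz": -80,"twist": -21,"fingers": -1},{"dx": 65,"dy": -65,"dz": -80,"twist": -28,"fingers": -1},{"dx": 90,"dy": -90,"dz": -80,"twist": -35,"fingers": -1}]}}

```text
clock: 0.57
eef_pos: [0.2084, -0.3644, 0.3125]
tool_rot: [0.897, 0.443, 0.0, 0.001]
ft_force: [1.0, -0.7, -1.1]
grip_width: 0.0852
grasp_force: 0.0
```

```bash
python3 - <<'E'
from h import *
goto([.53,.22,.31],157)
E
```

```text
shift [ 659.5 -100.2    1.6] twist -104.5 tcp [ 0.2084 -0.3644  0.3125] yaw 52.54 j [-1.05  0.06 -0.01  1.51  0.    1.17] t 0.5667
```

Request:
{"method": "carry_out", "body": {"plan": [{"dx": 35,"dy": -5,"dz": 0,"twist": -7,"fingers": -1},{"dx": 72,"dy": -11,"dz": 0,"twist": -14,"fingers": -1},{"dx": 110,"dy": -17,"dz": 0,"twist": -21,"fingers": -1},{"dx": 150,"dy": -23,"dz": 0,"twist": -28,"fingers": -1},{"dx": 190,"dy": -29,"dz": 0,"twist": -35,"fingers": -1}]}}

```text
clock: 0.98
eef_pos: [0.3012, -0.1949, 0.3113]
tool_rot: [0.722, 0.692, 0.0, 0.0]
ft_force: [0.2, -0.5, -0.1]
grip_width: 0.085
grasp_force: 0.0
```

```bash
python3 - <<'E'
from h import *
goto([.53,.22,.31],157)
E
```

```text
shift [424.2 211.    1.3] twist -69.4 tcp [ 0.3012 -0.1949  0.3113] yaw 87.58 j [-0.57 -0.07 -0.13  1.51  0.    1.04] t 0.9833
```

Request:
{"method": "carry_out", "body": {"plan": [{"dx": 36,"dy": 18,"dz": 0,"twist": -7,"fingers": -1},{"dx": 72,"dy": 36,"dz": 0,"twist": -14,"fingers": -1},{"dx": 108,"dy": 54,"dz": 0,"twist": -21,"fingers": -1},{"dx": 144,"dy": 72,"dz": 0,"twist": -28,"fingers": -1},{"dx": 180,"dy": 90,"dz": 0,"twist": -35,"fingers": -1}]}}

```text
clock: 1.4
eef_pos: [0.3998, -0.0191, 0.3113]
tool_rot: [0.48, 0.877, -0.0, 0.0]
ft_force: [0.5, -0.9, 0.5]
grip_width: 0.0853
grasp_force: 0.0
```

```bash
python3 - <<'E'
from h import *
goto([.53,.22,.31],157)
E
```

```text
shift [131.  238.6   1.3] twist -34.3 tcp [ 0.3998 -0.0191  0.3113] yaw 122.66 j [-0.05  0.02 -0.05  1.5  -0.    0.95] t 1.4
```

Request:
{"method": "carry_out", "body": {"plan": [{"dx": 18,"dy": 34,"dz": 0,"twist": -7,"fingers": -1},{"dx": 36,"dy": 68,"dz": 0,"twist": -14,"fingers": -1},{"dx": 54,"dy": 102,"dz": 0,"twist": -21,"fingers": -1},{"dx": 72,"dy": 136,"dz": 0,"twist": -28,"fingers": -1},{"dx": 90,"dy": 170,"dz": 0,"twist": -34,"fingers": -1}]}}

```text
clock: 1.82
eef_pos: [0.4955, 0.1477, 0.3109]
tool_rot: [0.202, 0.979, -0.0, -0.0]
ft_force: [0.8, -0.2, 0.3]
grip_width: 0.0855
grasp_force: 0.0
```

Request:
{"method": "carry_out", "body": {"plan": [{"dx": 0,"dy": 35,"dz": 0,"twist": 0,"fingers": -1},{"dx": 10,"dy": 70,"dz": 0,"twist": 0,"fingers": -1},{"dx": 10,"dy": 70,"dz": 0,"twist": 0,"fingers": -1},{"dx": 10,"dy": 70,"dz": 0,"twist": 0,"fingers": -1},{"dx": 10,"dy": 70,"dz": 0,"twist": 0,"fingers": -1}]}}

```text
clock: 2.23
eef_pos: [0.5137, 0.2137, 0.3107]
tool_rot: [0.205, 0.979, -0.001, -0.001]
ft_force: [0.6, -0.8, -0.7]
grip_width: 0.0852
grasp_force: 0.0
```

```bash
python3 - <<'E'
from h import *
goto([.56,.252,.31],157)
c=snap('wrist','w1'); print(proj(c,[.56,.252,.152]),proj(c,[.56,.252,.131]))
E
```

```text
shift [-27.   53.7   0.6] twist -0.7 tcp [0.5137 0.2137 0.3107] yaw 156.33 j [ 0.39  0.34  0.35  1.58 -0.    0.81] t 2.2333
[331.22821832 219.48188167] [328.0597845  213.24015589]
```

View pics/w1.png

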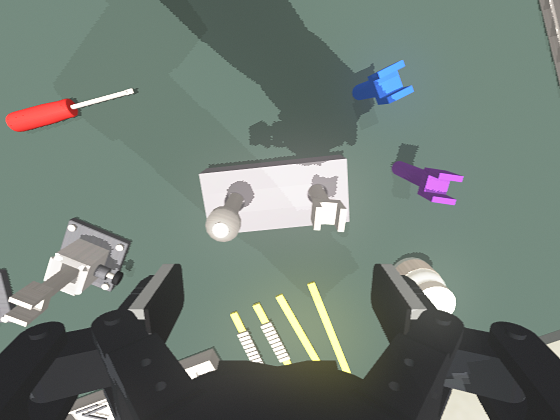

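The wrist view shows the saddle tine tops at about (319,217) and (340,220), against a prediction of (331,219). The round cap is to the left at (223,224). I'll move above the saddle.

Request:
{"method": "carry_out", "body": {"plan": [{"dx": -15,"dy": 27,"dz": 20,"twist": 0,"fingers": -1},{"dx": -27,"dy": 54,"dz": 40,"twist": 0,"fingers": -1},{"dx": -27,"dy": 54,"dz": 80,"twist": 0,"fingers": -1},{"dx": -27,"dy": 54,"dz": 90,"twist": 0,"fingers": -1},{"dx": -27,"dy": 54,"dz": 90,"twist": 0,"fingers": -1}]}}

```text
clock: 2.7
eef_pos: [0.5579, 0.2498, 0.2172]
tool_rot: [0.206, 0.978, -0.003, -0.004]
ft_force: [-0.8, -0.5, -0.0]
grip_width: 0.0851
grasp_force: 0.0
```

```bash
python3 - <<'E'
from h import *
goto([.56,.252,.22],157)
c=snap('wrist','w2'); p=proj(c,[.56,.252,.152]); print(p)
a=load('w1')['image'][195:255,290:370];x,y=(p-[40,30]).astype(int);x=min(x,480);print(x,y)
im=c['image'][max(y-15,0):y+75,x-20:x+100]
cv2.imwrite('pics/m2.png',np.hstack([cv2.resize(a,(400,300),interpolation=2),cv2.resize(im,(400,300),interpolation=2)])[...,::-1])
E
```

```text
shift [-1.   2.8 -2.8] twist -0.8 tcp [0.5579 0.2498 0.2172] yaw 156.18 j [ 0.42  0.48  0.32  1.42 -0.    0.84] t 2.7
[281.28782262 226.60190506]
241 196
```

View pics/m2.png

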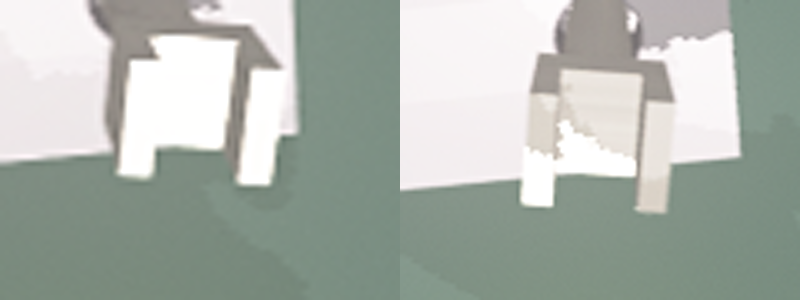

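```bash
python3 - <<'E'
from h import *
a=load('w1');b=load('w2')
L=tri(a,(317.8,218.8),b,(263.3,226));Rr=tri(a,(342,220.4),b,(298.1,228.1));print(L,Rr)
for c,p,q in((a,(317.8,218.8),(342,220.4)),(b,(263.3,226),(298.1,228.1))):
    P,Q=atz(c,p,.152),atz(c,q,.152);d=Q-P;print((P+Q)/2,np.linalg.norm(d),np.degrees(np.arctan2(d[1],d[0])))
X=(L[0]+Rr[0])/2
goto([X[0],X[1],.113],157)
print(bot.get_obs()['ft_force'])
E
```

```text
(array([0.55590127, 0.23996816, 0.14713349]), [np.float64(0.00017143020754047995), np.float64(0.00017143020754049188)]) (array([0.56741102, 0.26173221, 0.14655246]), [np.float64(0.00011838262402439586), np.float64(0.00011838262402447942)])
[0.55959196 0.25075719 0.152     ] 0.024099562349331877 62.42782468662548
[0.56013916 0.25150309 0.152     ] 0.02401128045840287 62.73067258894217
shift [ -2.3   1.6 107.6] twist -0.8 tcp [0.5593 0.2506 0.2206] yaw 156.19 j [ 0.42  0.48  0.32  1.42 -0.    0.84] t 2.75
[ 0.0193329  -0.061393    0.60923099]
```

Request:
{"method": "carry_out", "body": {"plan": [{"dx": -1,"dy": 1,"dz": 25,"twist": 4,"fingers": -1},{"dx": -1,"dy": 1,"dz": 55,"twist": 4,"fingers": -1},{"dx": -1,"dy": 1,"dz": 85,"twist": 4,"fingers": -1},{"dx": -1,"dy": 1,"dz": 107,"twist": 4,"fingers": -1},{"dx": -1,"dy": 1,"dz": 107,"twist": 4,"fingers": -1}]}}

```text
clock: 3.17
eef_pos: [0.5602, 0.2513, 0.1128]
tool_rot: [0.24, 0.971, -0.001, -0.002]
ft_force: [-1.2, -0.1, -1.3]
grip_width: 0.0854
grasp_force: 0.0
```

```bash
python3 - <<'E'
from h import *
goto([.56,.2512,.113],152.6)
E
```

```text
shift [ 0.1 -0.2 -0.2] twist -0.4 tcp [0.5602 0.2513 0.1128] yaw 152.22 j [ 0.42  0.54  0.13  1.17 -0.    0.91] t 3.1667
```

Aligned to the saddle, so I'll close and then lift a little.

Request:
{"method": "carry_out", "body": {"plan": [{"dx": 0,"dy": 0,"dz": 0,"twist": 0,"fingers": 1},{"dx": 0,"dy": 0,"dz": 0,"twist": 0,"fingers": 1},{"dx": 0,"dy": 0,"dz": 0,"twist": 0,"fingers": 1},{"dx": 0,"dy": 0,"dz": 0,"twist": 0,"fingers": 1},{"dx": 0,"dy": 0,"dz": 0,"twist": 0,"fingers": 1}]}}

```text
clock: 3.58
eef_pos: [0.563, 0.2529, 0.1168]
tool_rot: [0.24, 0.971, 0.0, 0.002]
ft_force: [1.1, -1.0, 0.4]
grip_width: 0.0292
grasp_force: 59.5
```

Request:
{"method": "carry_out", "body": {"plan": [{"dx": 0,"dy": 0,"dz": 0,"twist": 0,"fingers": 1},{"dx": 0,"dy": 0,"dz": 0,"twist": 0,"fingers": 1},{"dx": 0,"dy": 0,"dz": 0,"twist": 0,"fingers": 1},{"dx": 0,"dy": 0,"dz": 0,"twist": 0,"fingers": 1},{"dx": 0,"dy": 0,"dz": 0,"twist": 0,"fingers": 1}]}}

```text
clock: 4.0
eef_pos: [0.563, 0.253, 0.1167]
tool_rot: [0.24, 0.971, 0.001, 0.002]
ft_force: [-0.9, -1.5, 6.8]
grip_width: 0.0295
grasp_force: 60.6
```

Request:
{"method": "carry_out", "body": {"plan": [{"dx": 0,"dy": 0,"dz": -15,"twist": 0,"fingers": 1},{"dx": 0,"dy": 0,"dz": -35,"twist": 0,"fingers": 1},{"dx": 0,"dy": 0,"dz": -60,"twist": 0,"fingers": 1},{"dx": 0,"dy": 0,"dz": -90,"twist": 0,"fingers": 1},{"dx": 0,"dy": 0,"dz": -120,"twist": 0,"fingers": 1}]}}

```text
clock: 4.42
eef_pos: [0.5612, 0.2528, 0.2351]
tool_rot: [0.239, 0.971, -0.0, -0.001]
ft_force: [0.0, 0.6, -2.1]
grip_width: 0.029
grasp_force: 59.6
```

Request:
{"method": "carry_out", "body": {"plan": [{"dx": 0,"dy": 0,"dz": -30,"twist": 0,"fingers": 1},{"dx": 0,"dy": 0,"dz": -60,"twist": 0,"fingers": 1},{"dx": 0,"dy": 0,"dz": -80,"twist": 0,"fingers": 1},{"dx": 0,"dy": 0,"dz": -80,"twist": 0,"fingers": 1},{"dx": 0,"dy": 0,"dz": -80,"twist": 0,"fingers": 1}]}}

```text
clock: 4.83
eef_pos: [0.5624, 0.2533, 0.3155]
tool_rot: [0.239, 0.971, 0.001, 0.001]
ft_force: [-1.0, 0.2, -2.4]
grip_width: 0.029
grasp_force: 59.6
```

```bash
python3 - <<'E'
from h import *
goto([.511,-.299,.31],156)
print(bot.get_obs()['ft_force'],bot.get_obs()['grip_width'])
E
```

```text
shift [-211.2 -512.9    4.6] twist -3.7 tcp [0.5624 0.2533 0.3155] yaw 152.3 j [0.42 0.48 0.56 1.65 0.   0.91] t 4.8333
[-1.022667    0.1693604  -2.42226657] 0.028990724688122048
```

Request:
{"method": "carry_out", "body": {"plan": [{"dx": -8,"dy": -20,"dz": 0,"twist": 0,"fingers": 1},{"dx": -22,"dy": -53,"dz": 0,"twist": 0,"fingers": 1},{"dx": -36,"dy": -87,"dz": 0,"twist": 0,"fingers": 1},{"dx": -50,"dy": -122,"dz": 0,"twist": 0,"fingers": 1},{"dx": -65,"dy": -157,"dz": 0,"twist": 0,"fingers": 1}]}}

```text
clock: 5.25
eef_pos: [0.5447, 0.0824, 0.3115]
tool_rot: [0.239, 0.971, -0.001, -0.002]
ft_force: [1.4, -0.6, -2.2]
grip_width: 0.0295
grasp_force: 59.7
```

Request:
{"method": "carry_out", "body": {"plan": [{"dx": -14,"dy": -35,"dz": 0,"twist": 0,"fingers": 1},{"dx": -28,"dy": -69,"dz": 0,"twist": 0,"fingers": 1},{"dx": -42,"dy": -103,"dz": 0,"twist": 0,"fingers": 1},{"dx": -56,"dy": -137,"dz": 0,"twist": 0,"fingers": 1},{"dx": -70,"dy": -171,"dz": 0,"twist": 0,"fingers": 1}]}}

```text
clock: 5.67
eef_pos: [0.5273, -0.1016, 0.3118]
tool_rot: [0.239, 0.971, -0.0, -0.002]
ft_force: [0.3, -0.7, -2.3]
grip_width: 0.0294
grasp_force: 59.6
```

```bash
python3 - <<'E'
from h import *
goto([.511,-.299,.31],156)
E
```

```text
shift [ -77.4 -182.3    1.7] twist -3.7 tcp [ 0.5273 -0.1016  0.3118] yaw 152.3 j [-0.19  0.3   0.3   1.57  0.    0.29] t 5.6667
```

Request:
{"method": "carry_out", "body": {"plan": [{"dx": -14,"dy": -35,"dz": 0,"twist": 0,"fingers": 1},{"dx": -28,"dy": -69,"dz": 0,"twist": 0,"fingers": 1},{"dx": -42,"dy": -103,"dz": 0,"twist": -1,"fingers": 1},{"dx": -56,"dy": -135,"dz": 0,"twist": -2,"fingers": 1},{"dx": -66,"dy": -160,"dz": 0,"twist": -4,"fingers": 1}]}}

```text
clock: 6.08
eef_pos: [0.5114, -0.2748, 0.3114]
tool_rot: [0.206, 0.979, 0.0, -0.002]
ft_force: [1.0, -0.4, -2.1]
grip_width: 0.0292
grasp_force: 59.6
```

Request:
{"method": "carry_out", "body": {"plan": [{"dx": -4,"dy": -15,"dz": 0,"twist": 0,"fingers": 1},{"dx": -4,"dy": -15,"dz": 0,"twist": 0,"fingers": 1},{"dx": -4,"dy": -15,"dz": 0,"twist": 0,"fingers": 1},{"dx": -4,"dy": -15,"dz": 0,"twist": 0,"fingers": 1},{"dx": -4,"dy": -15,"dz": 0,"twist": 0,"fingers": 1}]}}

```text
clock: 6.5
eef_pos: [0.5105, -0.2866, 0.3135]
tool_rot: [0.205, 0.979, 0.0, -0.001]
ft_force: [-0.1, 0.1, -2.6]
grip_width: 0.0294
grasp_force: 59.9
```

```bash
python3 - <<'E'
from h import *
goto([.511,-.299,.31],156)
w=snap('wrist','w3');s=snap('scene','s3');t=snap('top','t3')
print(proj(w,[.511,-.299,.074]),proj(s,[.511,-.299,.074]),proj(s,[.511,-.299,.2]),proj(t,[.511,-.299,.074]))
sx,sy=proj(s,[.511,-.299,.14]).astype(int); print(sx,sy)
a=cv2.resize(s['image'][sy-75:sy+75,sx-50:sx+50],(400,600),interpolation=2)
b=cv2.resize(w['image'],(400,300));x,y=proj(w,[.511,-.299,.074]).astype(int);print(x,y)
d=cv2.resize(w['image'][max(y-45,0):max(y-45,0)+90,x-60:x+60],(400,300),interpolation=2)
cv2.imwrite('pics/m3.png',np.hstack([a,np.vstack([b,d])])[...,::-1])
E
```

```text
shift [ -5.5 -11.1   3.5] twist 0.4 tcp [ 0.5105 -0.2866  0.3135] yaw 156.37 j [-0.51  0.41  0.45  1.62  0.   -0.1 ] t 6.5
[267.71381134 181.90152042] [155.66220557 294.39401056] [144.74114697 244.88613987] [404.88084301 228.48354445]
150 269
267 181
```

View pics/m3.png

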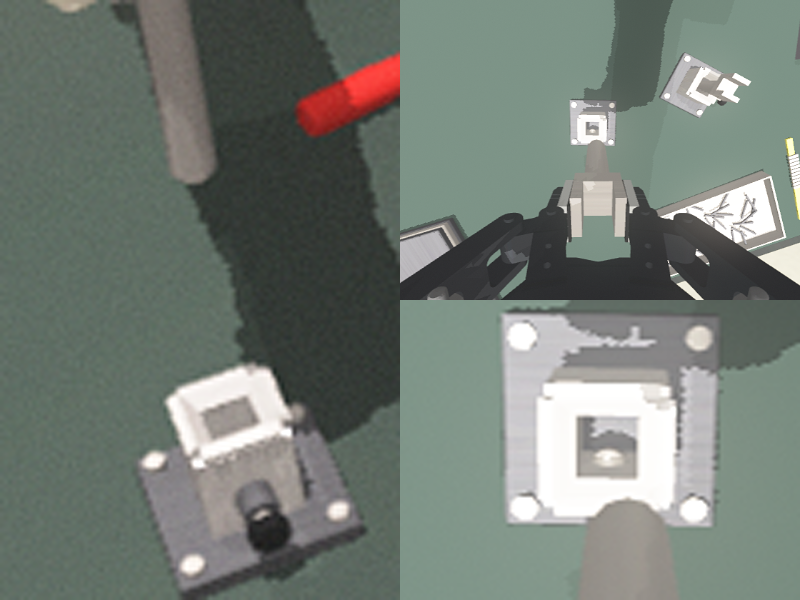

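The wrist view shows the bore opening centred at about (269,180) in the full frame, with the plunger nose on the +x side. The foot tip is at about (275,198), and at (148,237) in the scene view. The grip looks straight.

```bash
python3 - <<'E'
from h import *
w=load('w3');s=load('s3');S=lambda x,y:(207+(x-400)/(10/3),136+(y-300)/(10/3))
print('bore',atz(w,S(606.5,446.5),.064),'rim',atz(w,S(606.5,449),.074))
print('tri',tri(w,S(606.5,449),s,(100+229/4,194+413/4)),'scene rim',atz(s,(100+229/4,194+413/4),.074))
P=[atz(w,S(*p),.012) for p in((521,336),(699,337),(694,509),(525,508))];print('plate',np.mean(P,0))
d=P[1]-P[0];print(np.degrees(np.arctan2(d[1],d[0])));d=P[2]-P[3];print(np.degrees(np.arctan2(d[1],d[0])))
o=bot.get_obs();T=o['eef_pos'];print(T,o['clock'])
for z in (.208,.213,.22): print(z,proj(w,[T[0],T[1],z]),proj(s,[T[0],T[1],z]))
# shaft axis in wrist: mid (630,560) ; tip (628,500)
print(S(630,560),S(628,505))
f=tri(w,S(628,507),s,(100+193/4,194+172/4));print('foot',f)
E
```

```text
bore [ 0.51109824 -0.29768086  0.064     ] rim [ 0.51024786 -0.29702095  0.074     ]
tri (array([ 0.51183023, -0.29773813,  0.06542183]), [np.float64(0.00021116944138530454), np.float64(0.00021116944138533763)]) scene rim [ 0.51897288 -0.30188807  0.074     ]
plate [ 0.51187383 -0.29799321  0.012     ]
66.0675868877707
66.04806160482676
[ 0.5107864  -0.28673132  0.31434384] 6.65
0.208 [276.59818537 208.78589696] [149.48558878 237.77325665]
0.213 [276.58105847 210.55228985] [149.0293751  235.59987879]
0.22 [276.55596412 213.14041168] [148.38500986 232.53015679]
(276.0, 214.0) (275.4, 197.5)
foot (array([ 0.50326088, -0.28430462,  0.20403271]), [np.float64(0.00019146683256041351), np.float64(0.0001914668325604687)])
```

Request:
{"method": "carry_out", "body": {"plan": [{"dx": -4,"dy": -10,"dz": 25,"twist": 0,"fingers": 1},{"dx": -4,"dy": -10,"dz": 50,"twist": 0,"fingers": 1},{"dx": -4,"dy": -10,"dz": 75,"twist": 0,"fingers": 1},{"dx": -4,"dy": -10,"dz": 100,"twist": 0,"fingers": 1},{"dx": -4,"dy": -10,"dz": 110,"twist": 0,"fingers": 1}]}}

```text
clock: 7.07
eef_pos: [0.5086, -0.297, 0.2007]
tool_rot: [0.205, 0.979, 0.001, -0.003]
ft_force: [-0.5, 0.4, -2.1]
grip_width: 0.0295
grasp_force: 59.7
```

Request:
{"method": "carry_out", "body": {"plan": [{"dx": 0,"dy": 0,"dz": 0,"twist": 0,"fingers": 1},{"dx": 0,"dy": 0,"dz": 0,"twist": 0,"fingers": 1},{"dx": 0,"dy": 0,"dz": 0,"twist": 0,"fingers": 1},{"dx": 0,"dy": 0,"dz": 0,"twist": 0,"fingers": 1},{"dx": 0,"dy": 0,"dz": 0,"twist": 0,"fingers": 1}]}}

```text
clock: 7.48
eef_pos: [0.5111, -0.2991, 0.2062]
tool_rot: [0.205, 0.979, -0.001, 0.002]
ft_force: [0.8, -0.1, -2.1]
grip_width: 0.0297
grasp_force: 59.8
```

```bash
python3 - <<'E'
from h import *
goto([.5112,-.2978,.160],156)
w=snap('wrist','w4');s=snap('scene','s4')
sx,sy=proj(s,[.511,-.299,.1]).astype(int)
a=cv2.resize(s['image'][sy-50:sy+50,sx-50:sx+50],(400,400),interpolation=2)
x,y=proj(w,[.511,-.298,.074]).astype(int);print(x,y,sx,sy)
d=cv2.resize(w['image'][max(y-50,0):max(y-50,0)+100,x-50:x+50],(400,400),interpolation=2)
cv2.imwrite('pics/m4.png',np.hstack([a,d])[...,::-1])
E
```

```text
shift [ 0.6  1.3 46.2] twist 0.3 tcp [ 0.5111 -0.2991  0.2062] yaw 156.3 j [-0.53  0.43  0.21  1.35 -0.   -0.12] t 7.4833
277 198 153 284
```

View pics/m4.png

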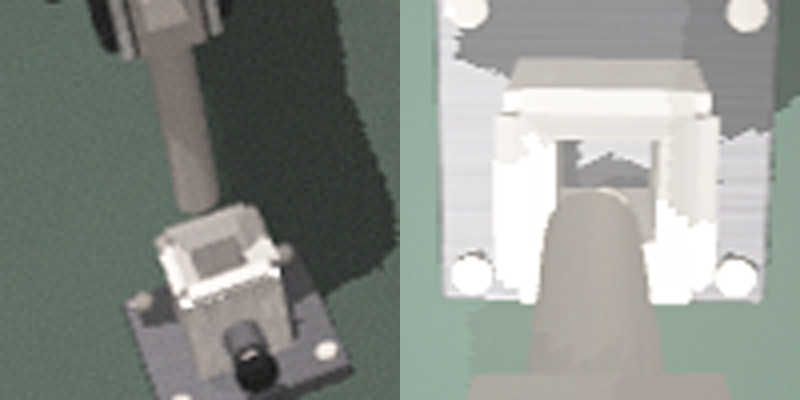

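The foot sits about 1.5 mm left (tool −y) of the bore centre, matching the computed correction. I'll apply it and go down into the mouth.

Request:
{"method": "carry_out", "body": {"plan": [{"dx": 0.5,"dy": 1.5,"dz": 10,"twist": 0,"fingers": 1},{"dx": 0.5,"dy": 1.5,"dz": 20,"twist": 0,"fingers": 1},{"dx": 0.5,"dy": 1.5,"dz": 30,"twist": 0,"fingers": 1},{"dx": 0.5,"dy": 1.5,"dz": 40,"twist": 0,"fingers": 1},{"dx": 0.5,"dy": 1.5,"dz": 46,"twist": 0,"fingers": 1}]}}

```text
clock: 8.0
eef_pos: [0.5106, -0.2971, 0.1566]
tool_rot: [0.205, 0.979, 0.0, 0.0]
ft_force: [2.0, -1.0, -1.2]
grip_width: 0.0293
grasp_force: 59.8
```

Request:
{"method": "carry_out", "body": {"plan": [{"dx": 0,"dy": 0,"dz": 0,"twist": 0,"fingers": 1},{"dx": 0,"dy": 0,"dz": 0,"twist": 0,"fingers": 1},{"dx": 0,"dy": 0,"dz": 0,"twist": 0,"fingers": 1},{"dx": 0,"dy": 0,"dz": 0,"twist": 0,"fingers": 1},{"dx": 0,"dy": 0,"dz": 0,"twist": 0,"fingers": 1}]}}

```text
clock: 8.42
eef_pos: [0.5105, -0.2971, 0.1586]
tool_rot: [0.205, 0.979, -0.0, 0.0]
ft_force: [1.5, -0.9, -3.0]
grip_width: 0.0291
grasp_force: 59.5
```

```bash
python3 - <<'E'
from h import *
goto([.5112,-.2978,.1167],156)
E
```

```text
shift [-0.9 -0.3 41.9] twist 0.3 tcp [ 0.5105 -0.2971  0.1586] yaw 156.29 j [-0.53  0.46  0.13  1.24  0.   -0.11] t 8.4167
```

Request:
{"method": "carry_out", "body": {"plan": [{"dx": 0,"dy": 0,"dz": 5,"twist": 0,"fingers": 1},{"dx": 0,"dy": 0,"dz": 10,"twist": 0,"fingers": 1},{"dx": 0,"dy": 0,"dz": 15,"twist": 0,"fingers": 1},{"dx": 0,"dy": 0,"dz": 19,"twist": 0,"fingers": 1},{"dx": 0,"dy": 0,"dz": 22,"twist": 0,"fingers": 1}]}}

```text
clock: 8.83
eef_pos: [0.5109, -0.2973, 0.1365]
tool_rot: [0.205, 0.979, -0.0, 0.001]
ft_force: [1.4, -0.1, 5.9]
grip_width: 0.0295
grasp_force: 60.7
```

Request:
{"method": "carry_out", "body": {"plan": [{"dx": 0,"dy": 0,"dz": 3,"twist": 0,"fingers": 1},{"dx": 0,"dy": 0,"dz": 6,"twist": 0,"fingers": 1},{"dx": 0,"dy": 0,"dz": 9,"twist": 0,"fingers": 1},{"dx": 0,"dy": 0,"dz": 12,"twist": 0,"fingers": 1},{"dx": 0,"dy": 0,"dz": 14,"twist": 0,"fingers": 1}]}}

```text
clock: 9.25
eef_pos: [0.5108, -0.2974, 0.1226]
tool_rot: [0.205, 0.979, -0.0, 0.001]
ft_force: [2.5, -1.5, 5.5]
grip_width: 0.0296
grasp_force: 60.5
```

Request:
{"method": "carry_out", "body": {"plan": [{"dx": 0,"dy": 0,"dz": 1,"twist": 0,"fingers": 1},{"dx": 0,"dy": 0,"dz": 2,"twist": 0,"fingers": 1},{"dx": 0,"dy": 0,"dz": 3,"twist": 0,"fingers": 1},{"dx": 0,"dy": 0,"dz": 3,"twist": 0,"fingers": 1},{"dx": 0,"dy": 0,"dz": 3,"twist": 0,"fingers": 1}]}}

```text
clock: 9.67
eef_pos: [0.5107, -0.2973, 0.1192]
tool_rot: [0.205, 0.979, -0.0, 0.0]
ft_force: [4.0, -1.7, 1.6]
grip_width: 0.0293
grasp_force: 60.2
```

Request:
{"method": "carry_out", "body": {"plan": [{"dx": 0,"dy": 0,"dz": 1,"twist": 0,"fingers": 1},{"dx": 0,"dy": 0,"dz": 2,"twist": 0,"fingers": 1},{"dx": 0,"dy": 0,"dz": 3,"twist": 0,"fingers": 1},{"dx": 0,"dy": 0,"dz": 3,"twist": 0,"fingers": 1},{"dx": 0,"dy": 0,"dz": 3,"twist": 0,"fingers": 1}]}}

```text
clock: 10.08
eef_pos: [0.5108, -0.2972, 0.1168]
tool_rot: [0.205, 0.979, -0.0, 0.001]
ft_force: [3.0, -1.4, 5.0]
grip_width: 0.0291
grasp_force: 60.7
```

Request:
{"method": "carry_out", "body": {"plan": [{"dx": 0,"dy": 0,"dz": 1,"twist": 0,"fingers": 1},{"dx": 0,"dy": 0,"dz": 2,"twist": 0,"fingers": 1},{"dx": 0,"dy": 0,"dz": 2,"twist": 0,"fingers": 1},{"dx": 0,"dy": 0,"dz": 2,"twist": 0,"fingers": 1},{"dx": 0,"dy": 0,"dz": 2,"twist": 0,"fingers": 1}]}}

```text
clock: 10.5
eef_pos: [0.5109, -0.2973, 0.1167]
tool_rot: [0.205, 0.979, -0.0, 0.001]
ft_force: [1.0, -1.1, 13.8]
grip_width: 0.0292
grasp_force: 61.8
```

The descent stopped at TCP z 0.1167 and the force rose to 14 N, so the post is on the floor of the bore. I'll release and retreat upward.

Request:
{"method": "carry_out", "body": {"plan": [{"dx": 0,"dy": 0,"dz": -1,"twist": 0,"fingers": -1},{"dx": 0,"dy": 0,"dz": -1,"twist": 0,"fingers": -1},{"dx": 0,"dy": 0,"dz": -1,"twist": 0,"fingers": -1},{"dx": 0,"dy": 0,"dz": -1,"twist": 0,"fingers": -1},{"dx": 0,"dy": 0,"dz": -1,"twist": 0,"fingers": -1}]}}

```text
clock: 10.92
eef_pos: [0.5093, -0.2964, 0.1141]
tool_rot: [0.205, 0.979, 0.0, -0.002]
ft_force: [-0.4, 0.7, -0.3]
grip_width: 0.085
grasp_force: 0.0
```

Request:
{"method": "carry_out", "body": {"plan": [{"dx": 0,"dy": 0,"dz": 0,"twist": 0,"fingers": -1},{"dx": 0,"dy": 0,"dz": 0,"twist": 0,"fingers": -1},{"dx": 0,"dy": 0,"dz": 0,"twist": 0,"fingers": -1},{"dx": 0,"dy": 0,"dz": 0,"twist": 0,"fingers": -1},{"dx": 0,"dy": 0,"dz": 0,"twist": 0,"fingers": -1}]}}

```text
clock: 11.33
eef_pos: [0.5103, -0.297, 0.1153]
tool_rot: [0.205, 0.979, -0.0, 0.0]
ft_force: [-0.6, -0.4, -0.5]
grip_width: 0.0855
grasp_force: 0.0
```

Request:
{"method": "carry_out", "body": {"plan": [{"dx": 0,"dy": 0,"dz": -15,"twist": 0,"fingers": -1},{"dx": 0,"dy": 0,"dz": -35,"twist": 0,"fingers": -1},{"dx": 0,"dy": 0,"dz": -65,"twist": 0,"fingers": -1},{"dx": 0,"dy": 0,"dz": -95,"twist": 0,"fingers": -1},{"dx": 0,"dy": 0,"dz": -120,"twist": 0,"fingers": -1}]}}

```text
clock: 11.75
eef_pos: [0.5105, -0.2971, 0.2375]
tool_rot: [0.205, 0.979, -0.0, 0.001]
ft_force: [1.4, 0.2, -0.6]
grip_width: 0.0859
grasp_force: 0.0
```

Request:
{"method": "carry_out", "body": {"plan": [{"dx": 0,"dy": 0,"dz": -20,"twist": 0,"fingers": -1},{"dx": 0,"dy": 0,"dz": -30,"twist": 0,"fingers": -1},{"dx": 0,"dy": 0,"dz": -30,"twist": 0,"fingers": -1},{"dx": 0,"dy": 0,"dz": -30,"twist": 0,"fingers": -1},{"dx": 0,"dy": 0,"dz": -30,"twist": 0,"fingers": -1}]}}

```text
clock: 12.17
eef_pos: [0.5096, -0.2967, 0.2634]
tool_rot: [0.205, 0.979, 0.0, -0.001]
ft_force: [0.3, 0.0, -1.4]
grip_width: 0.0857
grasp_force: 0.0
```

```bash
python3 - <<'E'
from h import *
w=snap('wrist','w5');s=snap('scene','s5')
cv2.imwrite('pics/m5.png',np.hstack([cv2.resize(s['image'][110:350,80:400],(400,300),interpolation=2),cv2.resize(w['image'],(400,300))])[...,::-1])
o=bot.get_obs();print(o['ft_force'],o['grip_width'],o['eef_pos'])
E
```

```text
[-0.48005979 -0.43651683  0.64982672] 0.08517721637134631 [ 0.50951878 -0.29658588  0.26320319]
```

View pics/m5.png

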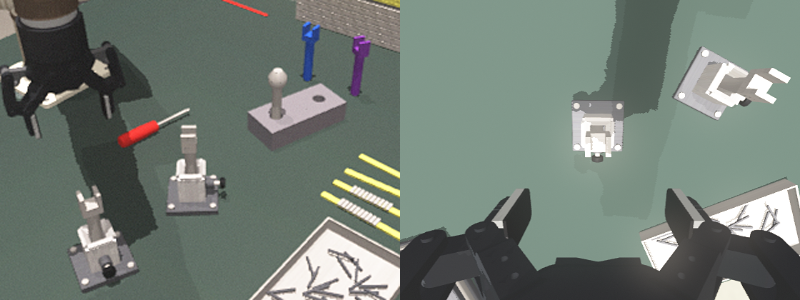

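The saddle post stands upright in the holder (crop (92,215)), the round-capped post is still in the rack at (278,95), and the gripper is clear of everything.

```bash
python3 -c "
from h import *
print(job_done())"
```

```text
the job is handed in; nothing more can be done
None
```

The saddle post is in the empty holder, pushed down past the plunger until it stopped on the bore floor and then released upright. The round-capped post is still in its rack well. I handed the job in at about 12 s, and no verdict came back.

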